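# Take the moisture probe from its bayonet dock and hold it on the marked spot

### The arm

A 6-joint arm with a two-finger parallel gripper is mounted at the origin on the work surface. World frame = base frame: x ahead of the robot, y to its left, z up, the work surface at z = 0. Lengths are in m, angles in degrees, forces in N, time in s.
With the tool pointing down it reaches from about 0.4 to 0.825 m from the base axis. Payload 7 kg.
Tool frame: the origin (TCP) lies midway between the tips of the shut fingers; the grasp point (between the pads) lies 19 mm behind it; z points along the fingers, y is the direction in which the jaws open and shut (so a half turn about z gives the same grasp; the last joint's range is limited). The gripper opens to 88 mm and grips with 3 to 60 N. Pads are 19 mm wide; open, the fingers measure 130 mm over their backs; the gripper's body (78 mm by 193 mm) begins 47 mm behind the grasp point.
Start: joints at [-51.675, 20.546, 0.682, 0, -70.136, -16.507], TCP at [0.251, -0.627, 0.227] pointing down, gripper open.
Joint ranges: [-176.03, 176.03], [-82.01, 121.73], [-58.28, 71.71], [-173.87, 95.51], [-174.79, -0.11], [-173.66, 173.66]. Speed limits (degrees/s): [136.94, 136.94, 172.46, 180, 180, 180].

### API

Orientations are given as [roll, pitch, yaw] about the fixed x, y, z axes, in that order (R = Rz(yaw) Ry(pitch) Rx(roll)).
In Python, from plant import ctrl, snapshot gives the robot as it stands.
- The arm moves only by the shell command python3 -m pendant 'ROWS'. ROWS is JSON, a list of rows, each a list of 7 numbers: the shift along the tool's x, y, z in m, then the turn, a rotation vector about the tool's x, y, z in rad, then the opening, from -1 (shut) to 1 (fully open), so that 0 is half open. In form: [[x, y, z, ax, ay, az, jaw], ...]. A call has 1 to 12 rows; each row is the pose to reach, as a shift and turn from the pose commanded when the call began, along the tool's axes at that moment; what a row does not reach only later rows make up. A row lasts 1/8 s, in which the tool goes at most 62.5 mm and 10.7 degrees, less where a joint would pass 70% of its speed; a pose out of reach is approached as far as the arm can. A call with a gripper value outside its range is refused whole. The fingers move at their own pace and stop on an object; the grip force is fixed at half the most. Time passes only in rows, so rows that repeat a pose let the fingers close. It gives the time, the measured TCP pose, the force and the opening at its end, in the units of the state.
- ctrl.get_obs(): the state, without advancing time (a new reading comes with each control period).
- snapshot(name): name is "side" or "top"; returns a dict with "image" (400x640x3 uint8, blue, green, red), "mtx" (3x3 intrinsics, pixels), "k1" (the pictures are not rectified: a ray, as slopes to the right and down, at radius r is drawn at 1 + k1 r^2 times it, then the intrinsics apply), "eye" and "attitude" of the camera in the world. Camera axes: x right, y up, looking along -z (the intrinsics and any distortion apply to the point x, -y, -z); pixel columns grow to the right and rows downward; lengths in m; the calibration is good to about 2 mm. A picture is of the moment at which its call begins. There is no depth.
- ctrl.close_job(): hands the job in, once; it reports no verdict.
The state is a dict: "clock": time; "joint_pos": joint angles; "qvel": joint speeds; "tau": joint torques, N m; "tool_pos": TCP position; "orientation": TCP orientation; "force": force on the tool from outside, world axes, zero at the start; "moment": the same for the moment, N m; "opening": finger opening in m.
Only numpy, scipy, OpenCV 4.12 (cv2) and the standard library are available. Lean on these libraries where they do the work, as an engineer would, in place of code of your own. Each camera call takes 0.05 s, during which the arm holds its last target.

### The job

Check the timber's moisture: turn the yellow probe anticlockwise (seen from above) in its dock until it unlocks, lift it out, and hold its spring tip on the centre of the red ring on the sloping plank, square to the plank's face (leaning with it, not upright). Press gently, so that the spring tip is pushed about half way in and not bottomed out, and finish while still holding the probe there, steady in the gripper. Leave the glue bottle, the dark offcut and the screwdriver where they are.

Things in the scene. Friction and masses are not known exactly. Their poses are not given: they have to be found in the camera images.
- probe: Loose yellow moisture probe, about 180 g, upright in the dock. Origin on its axis at the shoulder (underside of the black collar), z from tip to handle. z 0 to 40 mm: round black collar, 34 mm diameter. Two steel lugs on the collar along +x and -x reach 26 mm from the axis, 8 mm wide, at z 17.5 to 23.5 mm. z 40 to 115 mm (its top): yellow grip. The spring tip reaches 20 mm below the shoulder.
- probe_grip (a point): middle of the probe's yellow grip, on the axis, 77.5 mm above the shoulder; the grip is 30 by 30 mm, 75 mm long, its flat faces (with black rubber patches) square to the probe's x and y, a small green screen on top. Axes as the probe's.
- tip (a joint): how far the spring tip is pushed into the probe, m: 0 = fully out, 0.014 = bottomed out; half way is 0.007. The spring takes about 0.7 N to start and 350 N per m more, so 3.2 N at half way; straight along the probe's axis.
- tip_end (a point): the very end of the probe's spring tip (a brass ball of 12 mm diameter), on the probe's axis, 20 mm below the shoulder when not pressed; it moves with the spring tip. z points along the probe's axis towards the handle.
- dock: Fixed black and grey dock, 84 by 84 mm, 60 mm high; origin at the centre of its underside, z up. The probe's shoulder rests on a ledge at z 28 mm, the collar in a round socket (37 mm wide, top at z 44 mm), the spring tip free in a hole below. At the start the probe's x lies within 0.1 rad of the dock's x, its lugs trapped under two black roofs with red marks at the dock's +x and -x.
- dock_socket (a point): on the dock's axis, level with its top (60 mm). Roof undersides are at 54.5 mm. Clockwise is blocked. Turned anticlockwise from above, almost without friction, the lugs clear the roofs at 0.65 rad between the probe's and the dock's x, are at the green marks at 0.92 rad and meet stop posts at about 1.2 rad. Then the probe lifts straight up; its tip is above the dock after 52 mm of lift.
- plank: Fixed pale plank, 160 (along the slope) by 240 (along y) by 30 mm, lying at a slope of 20 degrees (0.35 rad) on a plywood rest; low edge towards the plank's -x, high edge towards +x. Origin under its middle, on the table, z up. The middle of its upper face is about 68 mm high, the highest edge about 95 mm. It has two small brown knots, which are not marks.
- spot_centre (a point): centre of the marked spot on the plank's upper face: a red ring of 32 mm outer and 22 mm inner diameter on white, with a red dot in its middle. z is square to the plank's face, pointing out of it; y lies level along the plank. It lies on the plank's middle line, up to 60 mm to either side of the middle.
- glue: white glue bottle with an orange cap, 56 mm diameter, 140 mm tall, loose, to be left alone; origin at the centre of its underside
- offcut: dark wooden offcut, 55 by 100 by 45 mm, loose, to be left alone; origin at the centre of its underside
- screwdriver: red-handled screwdriver lying on the table, loose, to be left alone; it lies along its own x
Mind the look-alikes: they are no part of the job. What is shaped like the probe but orange is not meant.

How it is judged:
By the outcome, as a careful person would: the job done as asked, in the order asked, and still so for the second after the job is handed in, while the arm keeps its last pose, push and grip.
It also fails if it takes over 45 s, if anything falls off the work surface, if the arm or the gripper's body presses on something with over 40 N, if the wrist force passes 120 N, or if a joint passes its speed limit or range.

## Working session

There is one attempt and no reset: what is moved stays moved. The work goes in short steps, Python scripts to look and compute and a shell command to move; the robot and the scene stay as the last step left them, time stands still between calls to the robot, and variables do not carry over. Pictures are saved under pics/ and viewed, and the job is handed in when it is done.

```bash
ls; mkdir -p pics
python3 - <<'E'
from plant import ctrl, snapshot
import cv2
print(ctrl.get_obs())
for n in("side","top"):
    s=snapshot(n); cv2.imwrite(f"pics/{n}0.png",s["image"]); print(n,s["mtx"],s["k1"],s["eye"],s["attitude"])
E
```

```text
pics
{'clock': 0.0, 'joint_pos': array([-5.16761609e+01,  2.05909831e+01,  6.34245643e-01, -2.07298733e-02,
       -7.01356112e+01, -1.65069193e+01]), 'qvel': array([ 8.74432770e-02, -3.95180057e-02,  1.06751988e-01, -1.06310883e-04,
        3.75231439e-02,  5.41351967e-02]), 'tau': array([ 3.79301548e-05, -5.82715273e+01,  2.93050021e+01,  6.99712828e+00,
        6.71576199e-03, -1.45477657e-04]), 'tool_pos': array([ 0.25065712, -0.62621034,  0.22562946]), 'orientation': array([ 1.79905920e+02, -7.55746929e-03, -1.58190134e+02]), 'force': array([-0.23874615,  0.65657582, -0.18553801]), 'moment': array([0.00847147, 0.03758482, 0.11300628]), 'opening': 0.08756111176377779}
side [[433.73949425   0.         316.96186413]
 [  0.         433.73949425 206.49275056]
 [  0.           0.           1.        ]] -0.11824807186269451 [ 0.41665653 -0.74835518  0.54600838] [ 59.91877932   0.78153575 -14.28360368]
top [[472.09953215   0.         315.35616119]
 [  0.         472.09953215 201.14114522]
 [  0.           0.           1.        ]] -0.12372842383494202 [0.4877203  0.03779611 0.94733938] [  7.34867252  -0.15867898 -90.87667726]
```

View pics/side0.png

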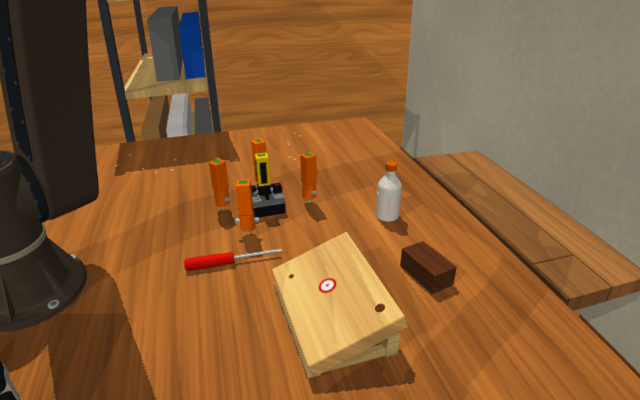

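View pics/top0.png

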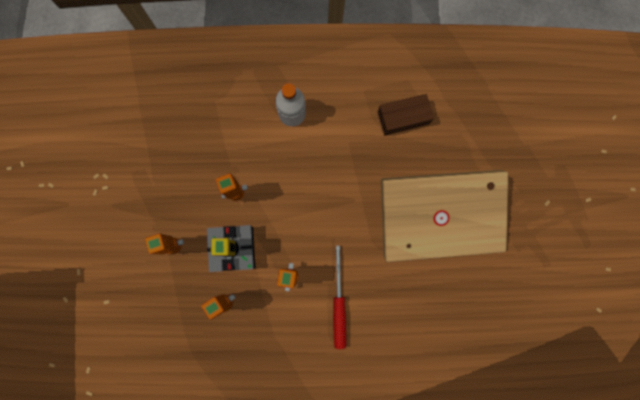

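The side view shows the yellow probe in its dock at (263,170). The four orange look-alikes are at (220,182), (245,205), (259,150) and (309,175). In the top view the yellow probe is at (221,247), the orange ones at (228,184), (155,243), (212,308) and (287,279), and the ring at (441,218). I choose the yellow one in the dock and will check it in a crop.

```bash
cat > h.py <<'E'
import numpy as np, cv2
from scipy.spatial.transform import Rotation as R
from plant import ctrl, snapshot
def cam(s):
    return np.array(s["mtx"]),s["k1"],np.array(s["eye"]),R.from_euler('xyz',s["attitude"],degrees=True).as_matrix()
def proj(s,P):
    K,k1,e,A=cam(s); c=(np.atleast_2d(P)-e)@A
    u=np.c_[c[:,0]/-c[:,2],-c[:,1]/-c[:,2]]
    r2=(u**2).sum(1,keepdims=True); u=u*(1+k1*r2)
    return u*[K[0,0],K[1,1]]+[K[0,2],K[1,2]]
def ray(s,p):
    K,k1,e,A=cam(s); d=(np.array(p,float)-[K[0,2],K[1,2]])/[K[0,0],K[1,1]]
    u=d.copy()
    for _ in range(30): u=d/(1+k1*(u@u))
    return e,A@np.array([u[0],-u[1],-1])
def atz(s,p,z):
    e,v=ray(s,p); return e+v*(z-e[2])/v[2]
def tri(s1,p1,s2,p2):
    e1,v1=ray(s1,p1);e2,v2=ray(s2,p2)
    t=np.linalg.lstsq(np.c_[v1,-v2],e2-e1,rcond=None)[0]
    a=e1+t[0]*v1;b=e2+t[1]*v2
    return (a+b)/2,np.linalg.norm(a-b)
def crop(s,name,x0,y0,w,h,k):
    im=cv2.resize(s["image"][y0:y0+h,x0:x0+w],None,fx=k,fy=k,interpolation=cv2.INTER_CUBIC); cv2.imwrite(name,im)
E
python3 - <<'E'
from h import *
import pickle
S={n:snapshot(n) for n in("side","top")}
pickle.dump(S,open("s0.pkl","wb"))
crop(S["side"],"pics/a1.png",205,135,120,100,6)
crop(S["top"],"pics/a2.png",140,170,160,150,4)
crop(S["top"],"pics/a3.png",375,165,140,100,5)
crop(S["side"],"pics/a4.png",265,230,145,145,4)
E
```

```text
(no output)
```

View pics/a1.png

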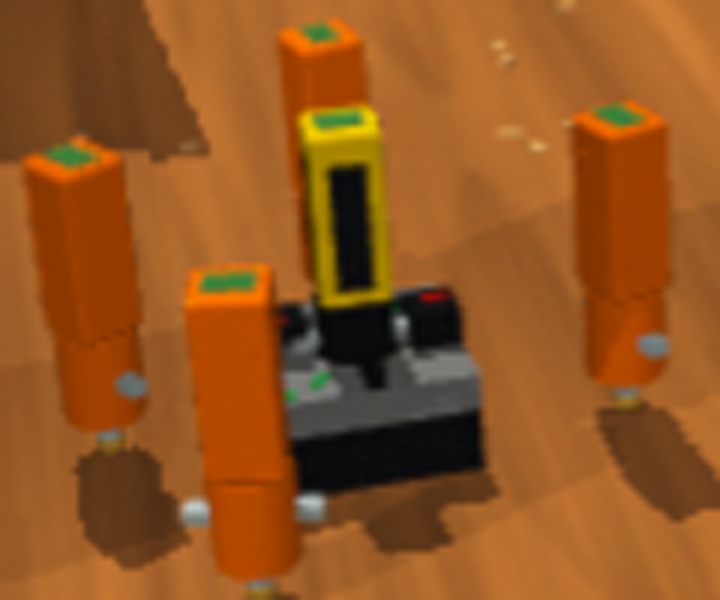

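View pics/a2.png

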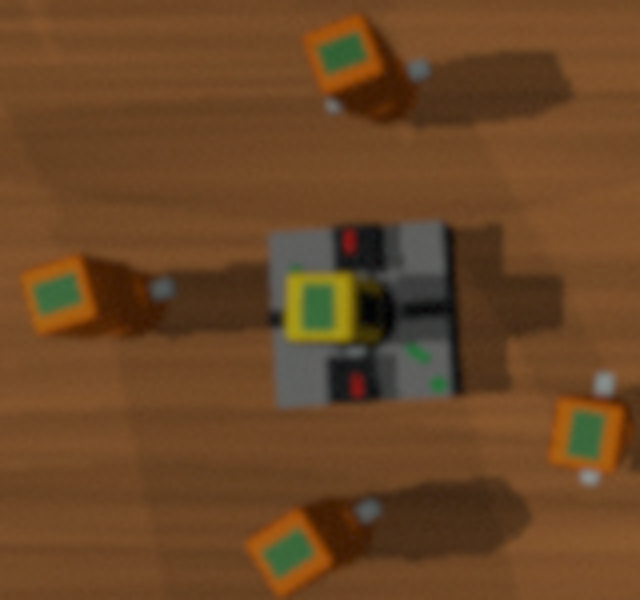

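View pics/a3.png

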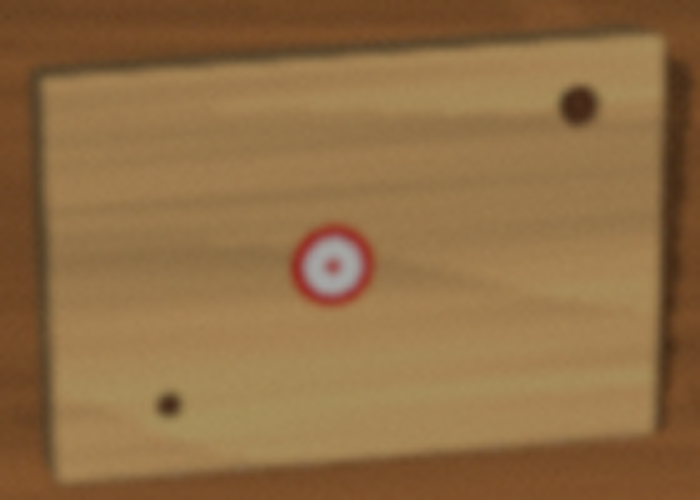

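View pics/a4.png

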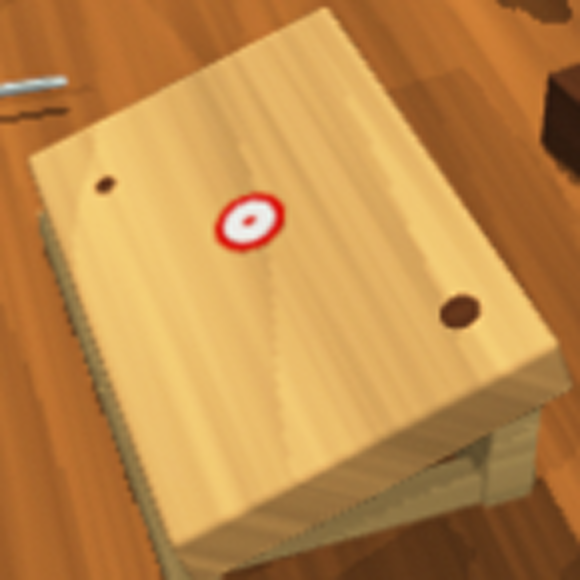

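```bash
cat > m.py <<'E'
from h import *
import pickle
S=pickle.load(open("s0.pkl","rb"))
T,D=S["top"],S["side"]
def px(x0,y0,k,x,y): return (x0+(x+.5)/k-.5,y0+(y+.5)/k-.5)
t=lambda x,y:px(140,170,4,x,y); d=lambda x,y:px(205,135,6,x,y)
t3=lambda x,y:px(375,165,5,x,y); d4=lambda x,y:px(265,230,4,x,y)
np.set_printoptions(precision=4,suppress=True)
print("probe top",tri(T,t(320,307),D,d(341,122)), "at z .143",atz(T,t(320,307),.143),atz(D,d(341,122),.143))
tc=[(287,273),(354,271),(357,341),(286,342)]
P=[atz(T,t(*c),.143) for c in tc]
for p in P: print(p)
for a,b in((0,1),(3,2),(3,0),(2,1)): 
    v=P[b]-P[a]; print("edge",np.hypot(*v[:2]),np.degrees(np.arctan2(v[1],v[0])))
dc=[(270,235),(447,222),(455,392),(277,407)]
P=[atz(T,t(*c),.044 if 0 else .044) for c in dc]; print("dock",np.mean(P,0))
for a,b in((0,1),(3,2),(3,0),(2,1)): 
    v=P[b]-P[a]; print("dock edge",np.hypot(*v[:2]),np.degrees(np.arctan2(v[1],v[0])))
print("spot",tri(T,t3(333,265),D,d4(250,221)))
q={}
for n,a,b in(("HH",(38,73),(327,8)),("H-",(663,35),(558,345)),("L-",(658,433),(172,545)),("L+",(60,480),(32,157))):
    q[n],e=tri(T,t3(*a),D,d4(*b)); print(n,q[n],e)
x=(q["HH"]+q["H-"]-q["L-"]-q["L+"])/2; y=(q["HH"]+q["L+"]-q["H-"]-q["L-"])/2
print(np.linalg.norm(x),np.linalg.norm(y),"slope",np.degrees(np.arcsin(x[2]/np.linalg.norm(x))),"yaw",np.degrees(np.arctan2(x[1],x[0])),np.degrees(np.arctan2(-y[0],y[1])))
n=np.cross(x,y);print("n",n/np.linalg.norm(n),"mid",sum(q.values())/4)
for c,b in(((343,52),(620,116)),((58,294),(323,33)),((289,551),(73,155)),((587,434),(230,281))):
    print("orange",tri(T,t(*c),D,d(*b)))
E
python3 m.py
```

```text
probe top (array([0.5165, 0.1986, 0.1425]), np.float64(0.0008987904692942785)) at z .143 [0.516  0.1985 0.143 ] [0.5168 0.1973 0.143 ]
[0.5307 0.2129 0.143 ]
[0.5312 0.184  0.143 ]
[0.5014 0.1826 0.143 ]
[0.5013 0.2131 0.143 ]
edge 0.02892013340762761 -88.94871043871986
edge 0.03052744580207338 -89.74492454058793
edge 0.029415955679031644 -0.4033899586919926
edge 0.029843013331927012 2.6980370115052983
dock [0.5161 0.1981 0.044 ]
dock edge 0.08592704340339988 -86.54022834816898
dock edge 0.08567935892502616 -85.745243590068
dock edge 0.08243805197978742 2.8174263542380857
dock edge 0.081252670316339 2.6275679402249827
spot (array([ 0.5663, -0.204 ,  0.0661]), np.float64(0.0001814328009468049))
HH [ 0.6366 -0.0903  0.0892] 0.0016938682533859197
H- [ 0.649  -0.3294  0.0905] 0.0001249084605627843
L- [ 0.5001 -0.339   0.0388] 0.0004861413103921033
L+ [ 0.4879 -0.1016  0.0383] 0.0003827086498441372
0.15767824184202137 0.23856427615134437 slope 18.974772550764133 yaw 4.002180382118698 2.948122010055108
n [-0.325  -0.0133  0.9456] mid [ 0.5684 -0.2151  0.0642]
orange (array([0.6276, 0.191 , 0.1347]), np.float64(9.221518741936116e-05))
orange (array([0.5238, 0.3157, 0.135 ]), np.float64(0.0016967139321804332))
orange (array([0.4124, 0.2131, 0.1355]), np.float64(0.0001279857395528787))
orange (array([0.461 , 0.0854, 0.1353]), np.float64(0.00035903339448418385))
```

```bash
cat >> h.py <<'E'
np.set_printoptions(precision=4,suppress=True)
def delta(pos,rot):
    """rot: matrix or [r,p,y] deg"""
    o=ctrl.get_obs(); A=R.from_euler('xyz',o["orientation"],degrees=True)
    B=R.from_euler('xyz',rot,degrees=True) if np.shape(rot)==(3,) else R.from_matrix(rot)
    print("d",A.inv().apply(np.array(pos)-o["tool_pos"]),"rv",(A.inv()*B).as_rotvec())
E
python3 -c "
from h import *
delta([.5163,.1982,.24],[180,0,-179])"
```

```text
d [-0.553   0.6669 -0.0134] rv [ 0.001  -0.0003  0.3633]
```

```bash
python3 -m pendant '[[-0.02,0.024,-0.01,0,0,0.02,1],[-0.05,0.06,-0.013,0,0,0.04,1],[-0.085,0.103,-0.013,0,0,0.06,1],[-0.12,0.146,-0.013,0,0,0.09,1],[-0.155,0.189,-0.013,0,0,0.11,1],[-0.19,0.232,-0.013,0,0,0.14,1],[-0.225,0.273,-0.013,0,0,0.16,1],[-0.26,0.314,-0.013,0,0,0.19,1],[-0.295,0.356,-0.013,0,0,0.21,1],[-0.33,0.398,-0.013,0,0,0.24,1],[-0.365,0.44,-0.013,0,0,0.26,1],[-0.395,0.477,-0.013,0,0,0.28,1]]'; python3 -c "
from h import *
delta([.5163,.1982,.20],[180,0,-179]);print(ctrl.get_obs()['joint_pos'])"
```

```text
clock: 1.7
tool_pos: [0.4405, -0.035, 0.2398]
orientation: [180.0, 0.0, -174.2]
force: [0.8, -1.0, 0.1]
opening: 0.0873
d [-0.0989  0.2244  0.04  ] rv [0.0003 0.0008 0.0835]
[  21.1762   -2.7304  -25.8238   -0.0023  -66.8567 -105.392 ]
```

```bash
python3 -m pendant '[[-0.015,0.034,0,0,0,0.02,1],[-0.033,0.074,0,0,0,0.04,1],[-0.05,0.114,0,0,0,0.05,1],[-0.067,0.153,0.01,0,0,0.06,1],[-0.083,0.189,0.02,0,0,0.08,1],[-0.095,0.215,0.03,0,0,0.0835,1],[-0.0989,0.2244,0.04,0,0,0.0835,1],[-0.0989,0.2244,0.04,0,0,0.0835,1],[-0.0989,0.2244,0.04,0,0,0.0835,1]]'
python3 - <<'E'
from h import *
import pickle
o=ctrl.get_obs();print(o["joint_pos"],o["tool_pos"])
delta([.5163,.1982,.089],[180,0,-179])
S={n:snapshot(n) for n in("side","top")}
pickle.dump(S,open("s1.pkl","wb"))
cv2.imwrite("pics/b_side.png",S["side"]["image"]);crop(S["top"],"pics/b_top.png",140,170,160,150,4)
crop(S["side"],"pics/b_s2.png",205,100,120,130,4)
E
```

```text
clock: 2.82
tool_pos: [0.516, 0.1954, 0.1999]
orientation: [-180.0, 0.0, -179.0]
force: [0.1, -0.2, 1.0]
opening: 0.0874
[  41.089    10.1076  -17.2644    0.0056  -62.6248 -130.1252] [0.516  0.1954 0.1999]
d [-0.0004  0.0028  0.1109] rv [-0.      0.0001 -0.0006]
```

View pics/b_side.png

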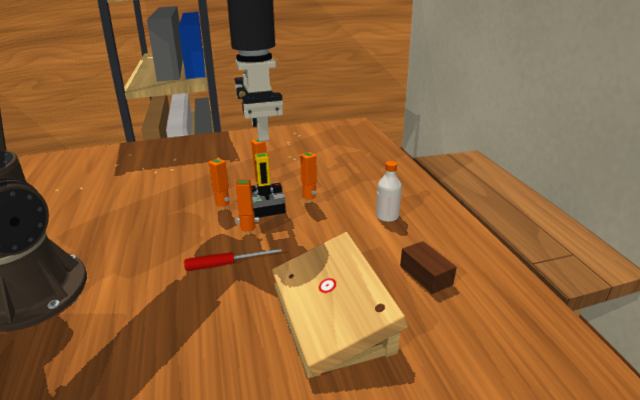

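View pics/b_top.png

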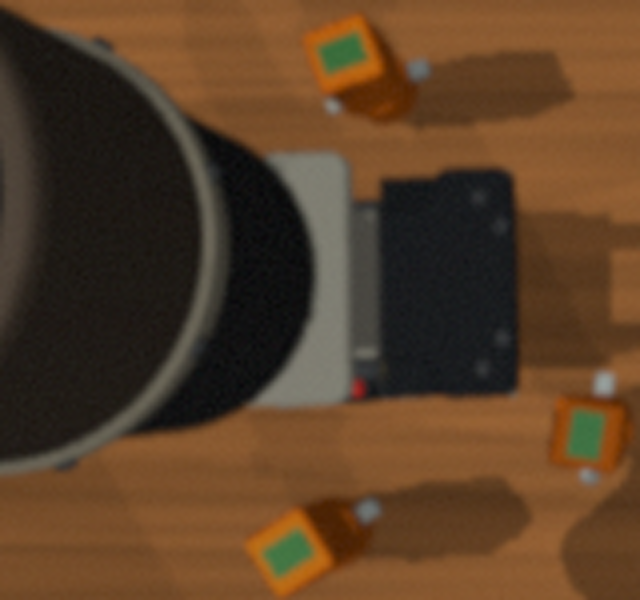

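The side view shows the open gripper above the yellow probe at (262,140). The jaws lie along y and clear the orange parts. Next I descend and close.

```bash
python3 -m pendant '[[0,0.003,0.01,0,0,0,1],[0,0.003,0.03,0,0,0,1],[0,0.003,0.055,0,0,0,1],[0,0.003,0.08,0,0,0,1],[0,0.003,0.1,0,0,0,1],[0,0.003,0.111,0,0,0,1],[0,0.003,0.111,0,0,0,1]]'; python3 -m pendant '[[0,0,0,0,0,0,0],[0,0,0,0,0,0,-0.2],[0,0,0,0,0,0,-0.5],[0,0,0,0,0,0,-1],[0,0,0,0,0,0,-1],[0,0,0,0,0,0,-1]]'
python3 - <<'E'
from h import *
o=ctrl.get_obs();print(o["force"],o["moment"],o["tool_pos"],o["opening"])
S=snapshot("side"); crop(S,"pics/c.png",205,90,120,145,4)
E
```

```text
clock: 3.8
tool_pos: [0.5157, 0.1989, 0.0879]
orientation: [-179.9, -0.1, -179.0]
force: [0.4, 0.2, -0.1]
opening: 0.0875
clock: 4.55
tool_pos: [0.516, 0.1992, 0.0886]
orientation: [180.0, 0.0, -179.0]
force: [0.3, -0.3, -0.2]
opening: 0.033
[ 0.2602 -0.2976 -0.1769] [ 0.0069 -0.0109 -0.003 ] [0.516  0.1992 0.0886] 0.032951297327190855
```

View pics/c.png

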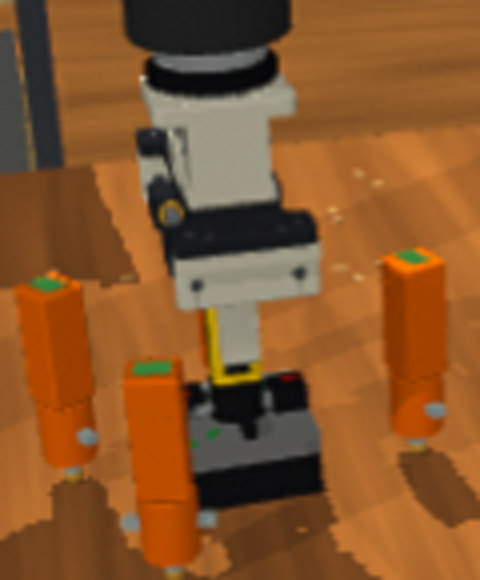

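```bash
python3 -m pendant '[[0,0,0,0,0,0,-1],[0,0,0,0,0,0,-1]]'; python3 -m pendant '[[0,0,0,0,0,-0.06,-1],[0,0,0,0,0,-0.12,-1],[0,0,0,0,0,-0.2,-1]]'
```

```text
clock: 4.85
tool_pos: [0.516, 0.1992, 0.0886]
orientation: [-180.0, 0.0, -179.0]
force: [0.2, 0.7, -0.6]
opening: 0.0302
clock: 5.22
tool_pos: [0.516, 0.1991, 0.0885]
orientation: [-180.0, -0.0, -167.4]
force: [-0.4, -0.8, -0.3]
opening: 0.0304
```

```bash
python3 -m pendant '[[0,0,0,0,0,-0.1,-1],[0,0,0,0,0,-0.22,-1],[0,0,0,0,0,-0.35,-1],[0,0,0,0,0,-0.48,-1],[0,0,0,0,0,-0.6,-1],[0,0,0,0,0,-0.7,-1],[0,0,0,0,0,-0.75,-1],[0,0,0,0,0,-0.75,-1]]'
python3 - <<'E'
from h import *
o=ctrl.get_obs();print(o["force"],o["moment"],o["joint_pos"])
S=snapshot("side"); crop(S,"pics/d.png",205,90,120,145,4)
E
```

```text
clock: 6.22
tool_pos: [0.516, 0.1991, 0.0885]
orientation: [-180.0, -0.0, -124.6]
force: [0.0, -1.3, -0.1]
opening: 0.0298
[ 0.0298 -1.3082 -0.1495] [-0.1185  0.0315 -0.0167] [ 41.3917  16.689  -25.0239   0.0032 -48.2925 -75.9981]
```

View pics/d.png

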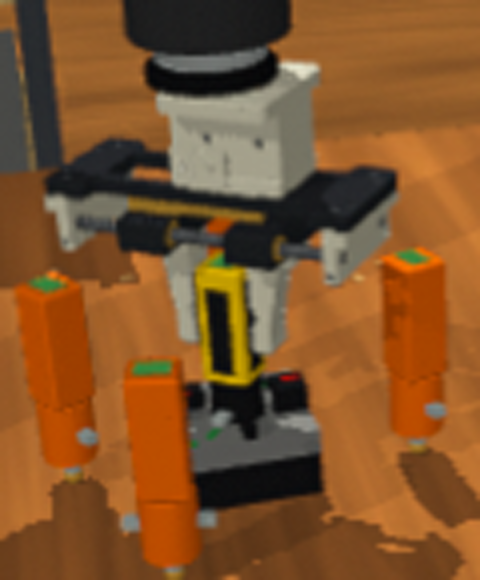

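The crop shows the jaws turned with the yellow grip clamped flat between them (opening 30 mm), and the moment is close to zero. Next I lift slowly and watch the force.

```bash
python3 -m pendant '[[0,0,-0.005,0,0,0,-1],[0,0,-0.012,0,0,0,-1],[0,0,-0.02,0,0,0,-1],[0,0,-0.02,0,0,0,-1]]'
python3 - <<'E'
from h import *
o=ctrl.get_obs();print(o["force"],o["moment"])
S=snapshot("side"); crop(S,"pics/e.png",205,90,120,145,4)
E
```

```text
clock: 6.78
tool_pos: [0.5165, 0.1996, 0.1096]
orientation: [-180.0, 0.1, -124.6]
force: [-1.1, 0.5, -2.1]
opening: 0.0302
[-1.1036  0.4631 -2.0778] [0.0454 0.0635 0.006 ]
```

View pics/e.png

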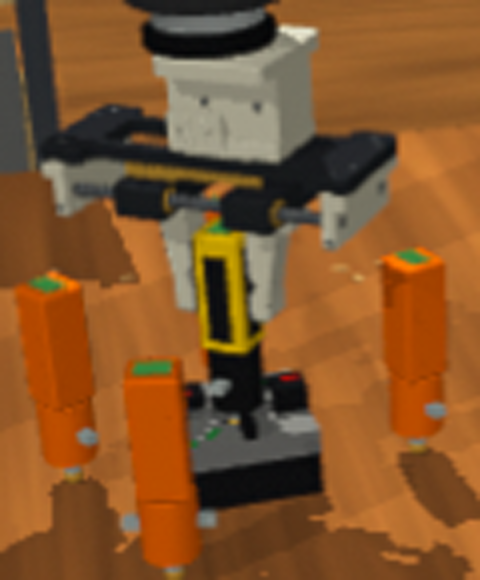

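The probe has lifted clear: its lugs are visible above the dock, and the force is about its weight. I raise it to carry height.

```bash
python3 -m pendant '[[0,0,-0.015,0,0,0,-1],[0,0,-0.035,0,0,0,-1],[0,0,-0.06,0,0,0,-1],[0,0,-0.09,0,0,0,-1],[0,0,-0.12,0,0,0,-1],[0,0,-0.145,0,0,0,-1],[0,0,-0.15,0,0,0,-1]]'
cat >> h.py <<'E'
YAW=3.2; SL=20.05
def plankR():
    return R.from_euler('xyz',[0,-SL,YAW],degrees=True).as_matrix()  # z = (-sin,0,cos)
NV=plankR()[:,2]
def tilted(A):
    """smallest rotation taking tool z of A to -NV"""
    z=A[:,2]; ax=np.cross(z,-NV); s=np.linalg.norm(ax); an=np.arctan2(s,z@-NV)
    return R.from_rotvec(ax/s*an).as_matrix()@A if s>1e-9 else A
def cur():
    o=ctrl.get_obs(); return R.from_euler('xyz',o["orientation"],degrees=True).as_matrix()
E
python3 - <<'E'
from h import *
print(NV); sp=np.array([.5663,-.204,.0665])
print(sp+NV*.12)
delta(sp+NV*.12+[0,0,.06],tilted(cur()))
delta(sp+NV*.12,tilted(cur()))
o=ctrl.get_obs();print(o["tool_pos"],o["force"],o["moment"],o["joint_pos"])
E
```

```text
clock: 7.7
tool_pos: [0.5167, 0.1996, 0.261]
orientation: [-179.9, 0.2, -124.6]
force: [0.3, 1.2, -2.6]
opening: 0.0299
[-0.3423 -0.0191  0.9394]
[ 0.5252 -0.2063  0.1792]
d [ 0.3295 -0.2373  0.0209] rv [ 0.2753 -0.2109  0.    ]
d [ 0.3297 -0.2372  0.0809] rv [ 0.2753 -0.2109  0.    ]
[0.5167 0.1996 0.261 ] [ 0.3339  1.2307 -2.6499] [-0.0002  0.0839 -0.0388] [ 41.396    7.7943 -11.86     0.0261 -70.135  -75.9759]
```

```bash
python3 -m pendant '[[0.015,-0.011,0,0,0,0,-1],[0.045,-0.032,0,0,0,0,-1],[0.08,-0.058,0,0,0,0,-1],[0.115,-0.083,0,0,0,0,-1],[0.15,-0.108,0,0.03,-0.02,0,-1],[0.185,-0.133,0,0.07,-0.05,0,-1],[0.22,-0.158,0,0.11,-0.084,0,-1],[0.255,-0.184,0,0.15,-0.115,0,-1],[0.285,-0.205,0.005,0.19,-0.146,0,-1],[0.31,-0.223,0.01,0.23,-0.176,0,-1],[0.325,-0.234,0.018,0.26,-0.2,0,-1],[0.3295,-0.2373,0.021,0.275,-0.211,0,-1]]';  python3 -m pendant '[[0,0,0,0,0,0,-1],[0,0,0,0,0,0,-1]]'
python3 - <<'E'
from h import *
import pickle
S={n:snapshot(n) for n in("side","top")}
pickle.dump(S,open("s2.pkl","wb"))
for n in S: cv2.imwrite(f"pics/f_{n}.png",S[n]["image"])
print("ang",np.degrees(np.arccos(-cur()[:,2]@NV)))
o=ctrl.get_obs();tip=o["tool_pos"]+cur()[:,2]*.0806;print("tip",tip,proj(S["side"],tip),proj(S["top"],tip),o["joint_pos"])
E
```

```text
clock: 9.2
tool_pos: [0.5224, -0.2082, 0.2356]
orientation: [-164.1, 11.9, -123.1]
force: [-0.7, 0.6, -2.1]
opening: 0.0298
clock: 9.45
tool_pos: [0.5245, -0.2064, 0.2376]
orientation: [-164.0, 11.9, -122.9]
force: [-0.4, -0.6, -1.6]
opening: 0.0296
ang 0.20847136446475728
tip [ 0.5521 -0.2048  0.162 ] [[318.4844 239.4625]] [[457.0449 220.6824]] [ -3.0297  -0.7355 -26.0592  -2.8774 -44.9549 -29.8042]
```

View pics/f_side.png

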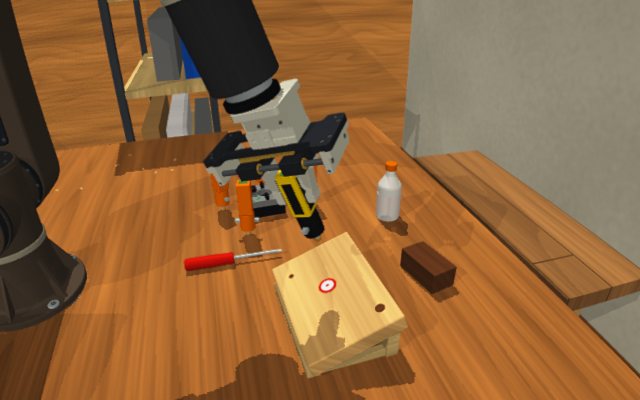

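View pics/f_top.png

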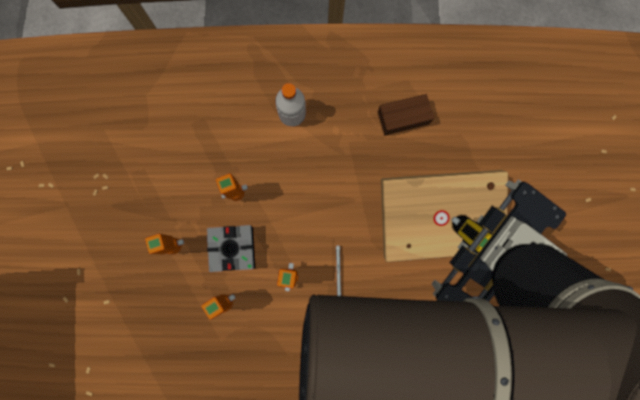

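The side view shows the probe hovering and leaning with the plank, with its tip near (318,238) and the ring at (327,285). The top view also sees the tip, near (456,221). I'll measure the tip in both.

Run:
```python
from h import *
import pickle
S=pickle.load(open("s2.pkl","rb"))
crop(S["side"],"pics/g1.png",270,170,80,80,8)
crop(S["top"],"pics/g2.png",430,190,80,70,8)
o=ctrl.get_obs();z=cur()[:,2]
for L in(-.03,.05,.0806-.02,.0806): print(L,(proj(S["side"],o["tool_pos"]+z*L)-[270,170])*8,(proj(S["top"],o["tool_pos"]+z*L)-[430,190])*8)
```

```text
-0.03 [[179.0607 109.0095]] [[405.0074 399.7019]]
0.05 [[333.9766 440.5101]] [[263.4837 283.9053]]
0.0606 [[352.964  481.0978]] [[246.7667 270.2607]]
0.0806 [[387.8755 555.7003]] [[216.3591 245.4595]]
```

View pics/g1.png

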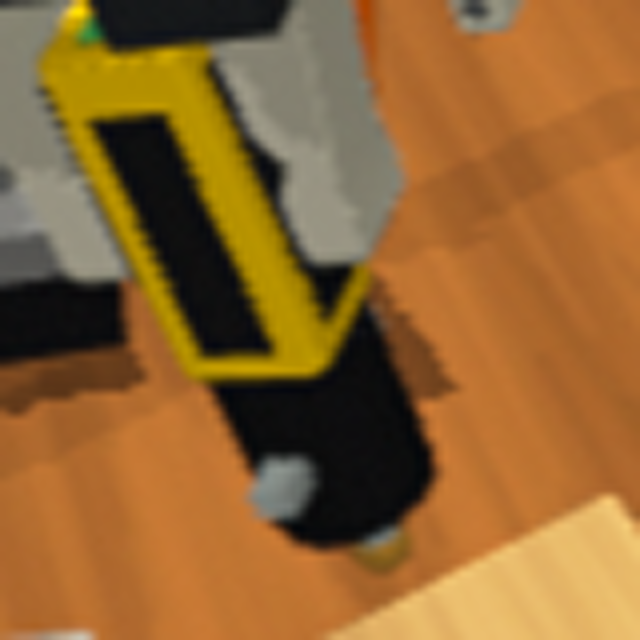

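View pics/g2.png

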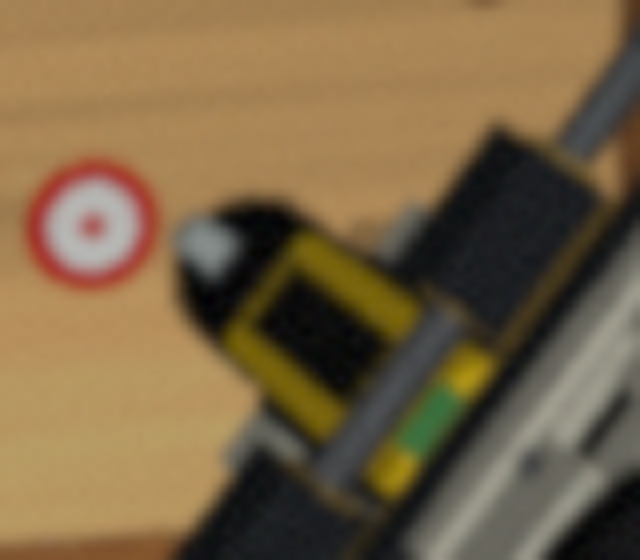

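Run:
```python
from h import *
import pickle
S=pickle.load(open("s2.pkl","rb"))
o=ctrl.get_obs();A=cur()
def M(n,x0,y0):
    im=cv2.imread(f"pics/{n}.png"); return im
for n,f,x0,y0 in(("side","g1",270,170),("top","g2",430,190)):
    im=cv2.imread(f"pics/{f}.png")
    def P(p): 
        q=(proj(S[n],o["tool_pos"]+A@np.array(p))[0]-[x0,y0])*8+3.5; return tuple(int(v) for v in q)
    g=.015
    for L in(.0206,-.0544):
        c=[P((a*g,b*g,L)) for a,b in((1,1),(1,-1),(-1,-1),(-1,1))]
        for i in range(4): cv2.line(im,c[i],c[(i+1)%4],(255,0,255),1)
    for a,b in((1,1),(1,-1),(-1,-1),(-1,1)): cv2.line(im,P((a*g,b*g,.0206)),P((a*g,b*g,-.0544)),(255,0,255),1)
    for L in(.0606,.0206):
        t=np.linspace(0,6.3,40)
        for u in t: cv2.circle(im,P((.017*np.cos(u),.017*np.sin(u),L)),1,(255,255,0),-1)
    for s in(1,-1):cv2.circle(im,P((s*.026,0,.0606-.0205)),3,(0,0,255),1)
    c=P((0,0,.0746));cv2.circle(im,c,25,(0,255,0),1)
    cv2.imwrite(f"pics/{f}o.png",im)
```

```text
(no output)
```

View pics/g1o.png

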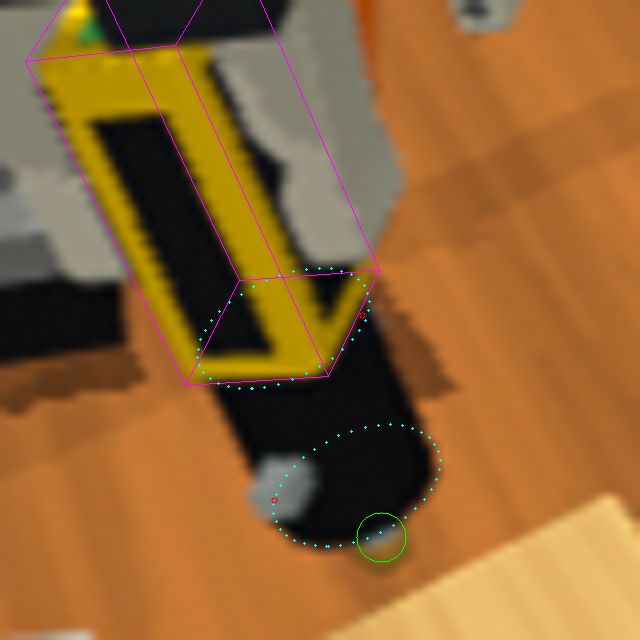

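View pics/g2o.png

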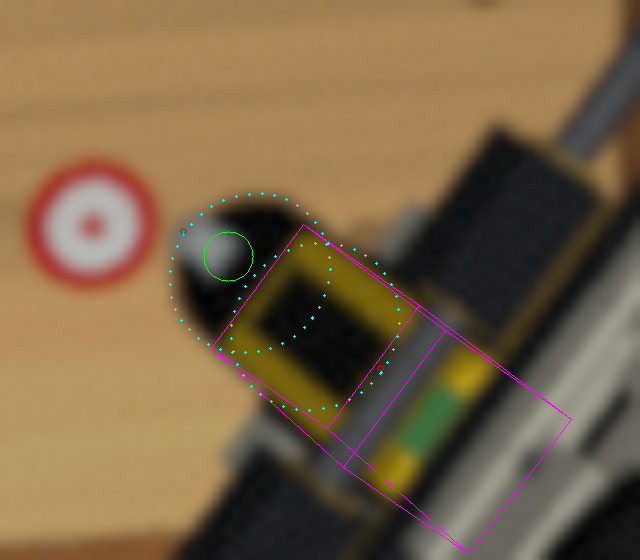

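Run:
```python
from h import *
import pickle
S=pickle.load(open("s2.pkl","rb"))
crop(S["side"],"pics/h1.png",272,170,56,50,14)
crop(S["side"],"pics/h2.png",290,200,45,45,13)
```

```text
(no output)
```

View pics/h1.png

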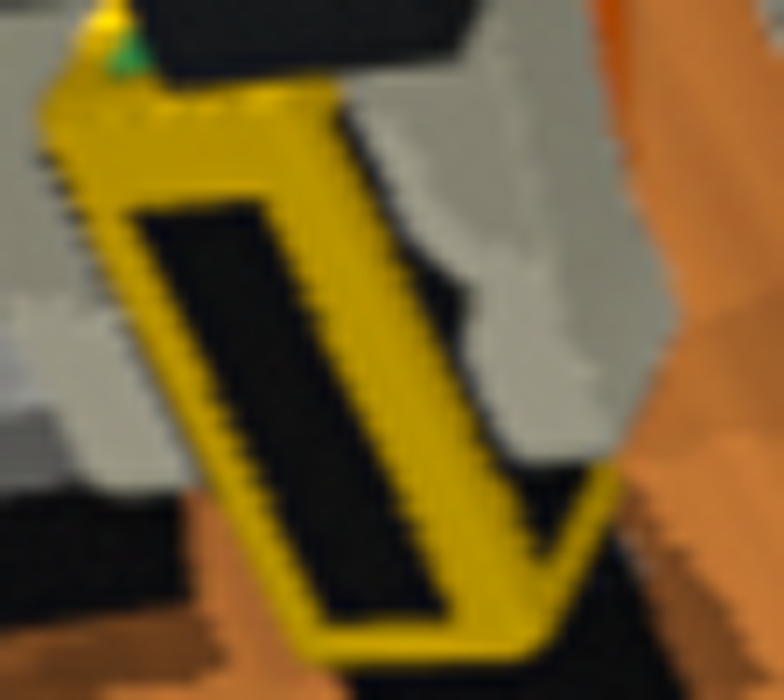

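View pics/h2.png

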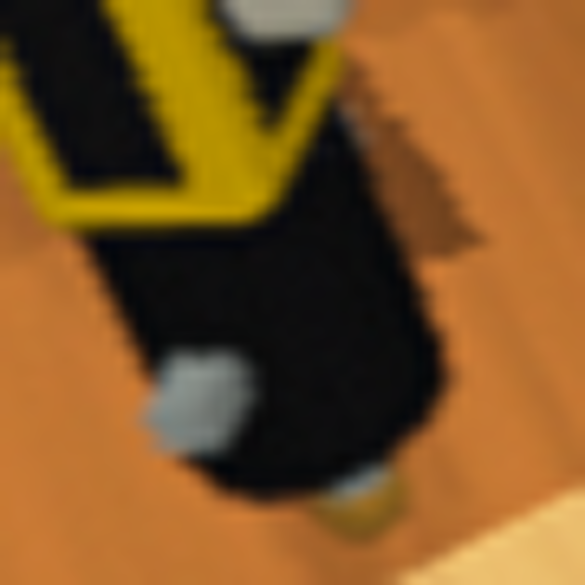

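Run:
```python
from h import *
sp=np.array([.5663,-.204,.0665])
delta(sp+NV*(.0806+.012),tilted(cur()))
```

```text
d [0.0119 0.0153 0.0826] rv [ 0.0018 -0.0032 -0.    ]
```

```bash
python3 -m pendant '[[0.002,0.003,0.012,0.002,-0.003,0,-1],[0.005,0.006,0.03,0.002,-0.003,0,-1],[0.008,0.01,0.05,0.002,-0.003,0,-1],[0.01,0.013,0.068,0.002,-0.003,0,-1],[0.0119,0.0153,0.079,0.002,-0.003,0,-1],[0.0119,0.0153,0.0826,0.002,-0.003,0,-1],[0.0119,0.0153,0.0826,0.002,-0.003,0,-1],[0.0119,0.0153,0.0826,0.002,-0.003,0,-1]]'
python3 - <<'E'
from h import *
import pickle
S={n:snapshot(n) for n in("side","top")}
pickle.dump(S,open("s3.pkl","wb"))
crop(S["side"],"pics/i1.png",290,235,70,65,10);crop(S["top"],"pics/i2.png",410,190,70,60,10)
print("ang",np.degrees(np.arccos(-cur()[:,2]@NV)))
o=ctrl.get_obs();z=cur()[:,2]
sp=np.array([.5663,-.204,.0665])
print("tip",o["tool_pos"]+z*.0806,"err",plankR().T@(o["tool_pos"]+z*.0806-sp))
for n,c in(("side",[290,235]),("top",[410,190])):
  for L in(.0746,.0806,.0926): print(n,L,(proj(S[n],o["tool_pos"]+z*L)-c)*10+4.5)
print(o["force"],o["joint_pos"])
E
```

```text
clock: 10.55
tool_pos: [0.5347, -0.2064, 0.154]
orientation: [-163.8, 12.1, -122.8]
force: [0.2, -0.4, -2.2]
opening: 0.0299
ang 0.08090947562976446
tip [ 0.5622 -0.2049  0.0783] err [ 0.0002 -0.0007  0.0125]
side 0.0746 [[342.3622 430.7306]]
side 0.0806 [[354.297  454.4966]]
side 0.0926 [[377.8187 501.3202]]
top 0.0746 [[349.0591 304.6824]]
top 0.0806 [[339.7567 296.3634]]
top 0.0926 [[321.5057 280.0472]]
[ 0.155  -0.2575 -1.7935] [ -3.0828   5.0482 -31.9107  -3.8829 -33.0877 -28.6007]
```

View pics/i1.png

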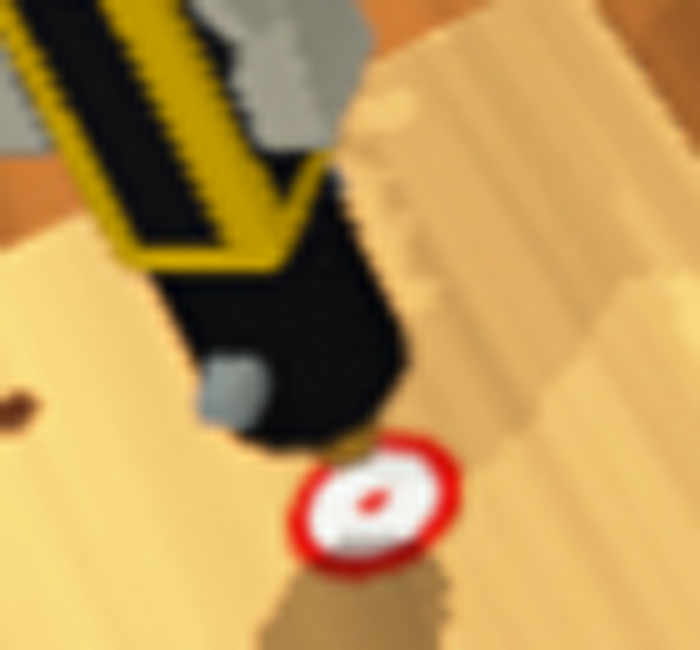

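View pics/i2.png

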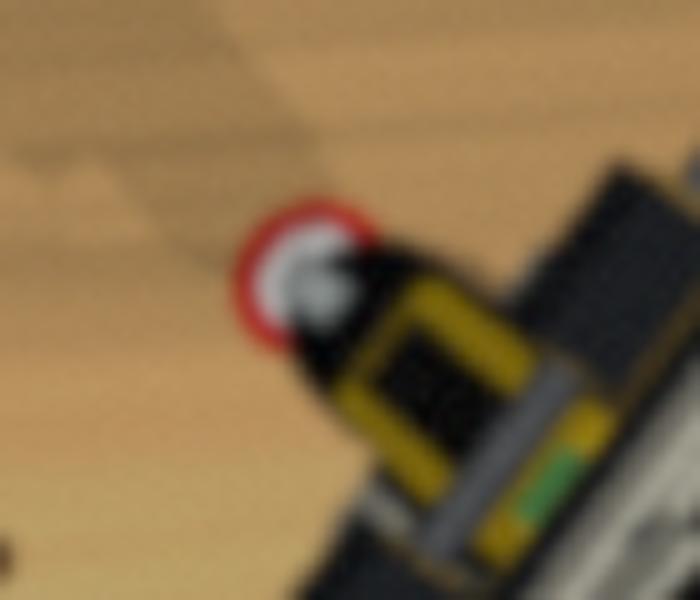

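```bash
cat >> h.py <<'E'
def avgF(k=12):
    F=[]
    for _ in range(k):
        snapshot("side"); o=ctrl.get_obs(); F.append(np.r_[o["force"],o["moment"],o["tool_pos"]])
    F=np.array(F); return F.mean(0),F.std(0)
E
python3 - <<'E'
from h import *
m,s=avgF(); print(m,s,"Fn",m[:3]@NV); np.save("base.npy",m)
sp=np.array([.5663,-.204,.0665])
o=ctrl.get_obs();z=cur()[:,2];tip=m[6:]+z*.0806
print("err",plankR().T@(tip-sp), ctrl.get_obs()["clock"])
tgt=sp+plankR()@[-.0003,0,.0806+.004]
delta(tgt,tilted(cur()))
E
```

```text
[-0.0387  0.0103 -2.1408 -0.0526  1.4727  0.0047  0.5343 -0.2064  0.1535] [0.2195 0.5729 0.6479 0.0209 0.0285 0.0194 0.0001 0.     0.0002] Fn -1.9980455598049947
err [-0.0003 -0.0007  0.0121] 11.25
d [-0.0006  0.0002  0.0079] rv [-0.0003 -0.0004 -0.    ]
```

```bash
python3 -m pendant '[[-0.0005,0.0002,0.003,0,0,0,-1],[-0.0005,0.0002,0.006,0,0,0,-1],[-0.0005,0.0002,0.008,0,0,0,-1],[-0.0005,0.0002,0.008,0,0,0,-1]]'
python3 - <<'E'
from h import *
b=np.load("base.npy")
m,s=avgF(8); d=m[:3]-b[:3];print(d,"Fn",d@NV,"dM",m[3:6]-b[3:6])
sp=np.array([.5663,-.204,.0665]);z=cur()[:,2];tip=m[6:]+z*.0806
print("err",plankR().T@(tip-sp), ctrl.get_obs()["clock"])
E
```

```text
clock: 11.75
tool_pos: [0.537, -0.2057, 0.1455]
orientation: [-163.9, 12.1, -122.9]
force: [-0.5, 0.0, -2.0]
opening: 0.0301
[ 0.2993 -0.1785  0.1736] Fn 0.06401724490857524 dM [-0.0094 -0.0015 -0.0167]
err [-0.0002 -0.0001  0.004 ] 12.15
```

```bash
python3 -m pendant '[[0,0,0.002,0,0,0,-1],[0,0,0.004,0,0,0,-1],[0,0,0.006,0,0,0,-1],[0,0,0.006,0,0,0,-1]]'
python3 - <<'E'
from h import *
b=np.load("base.npy")
m,s=avgF(12); d=m[:3]-b[:3];print(d,"Fn",d@NV,"dM",m[3:6]-b[3:6])
sp=np.array([.5663,-.204,.0665]);z=cur()[:,2];tip=m[6:]+z*.0806
print("err",plankR().T@(tip-sp), ctrl.get_obs()["clock"])
S=snapshot("side");crop(S,"pics/j1.png",290,235,70,65,10)
crop(snapshot("top"),"pics/j2.png",410,190,70,60,10)
E
```

```text
clock: 12.65
tool_pos: [0.5392, -0.2056, 0.1401]
orientation: [-163.9, 12.1, -122.8]
force: [-0.5, -0.6, -0.9]
opening: 0.03
[-0.7388  0.0316  1.6132] Fn 1.7676802888806258 dM [0.0579 0.0724 0.0289]
err [-0.0003 -0.0001 -0.002 ] 13.25
```

View pics/j1.png

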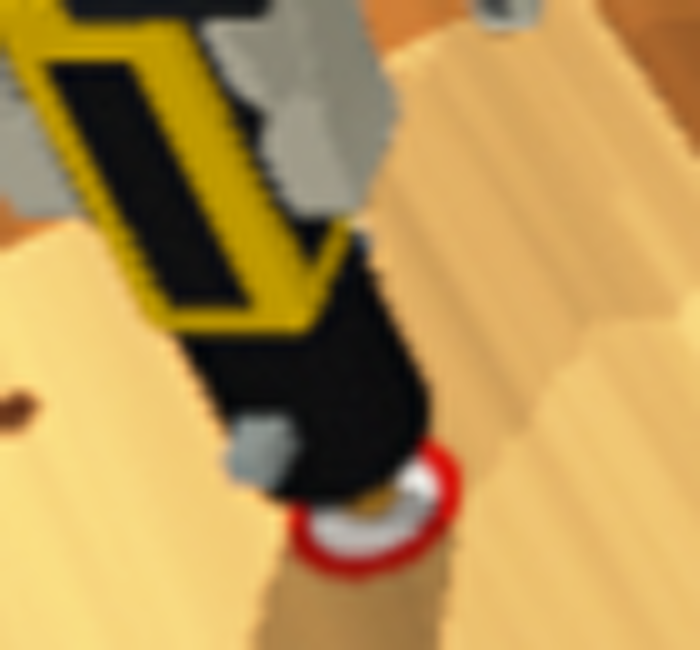

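The crop shows the brass ball resting on the ring's dot at (372,505). The force of 1.77 N means about 3 mm of compression, so I press about 4 mm more.

```bash
python3 -m pendant '[[0,0,0.001,0,0,0,-1],[0,0,0.002,0,0,0,-1],[0,0,0.003,0,0,0,-1],[0,0,0.004,0,0,0,-1],[0,0,0.004,0,0,0,-1],[0,0,0.004,0,0,0,-1]]'
cat > chk.py <<'E'
from h import *
b=np.load("base.npy")
m,s=avgF(24); d=m[:3]-b[:3];print(d,"Fn",d@NV,"comp mm",((d@NV)-.7)/.35,"dM",m[3:6]-b[3:6])
sp=np.array([.5663,-.204,.0665]);z=cur()[:,2];tip=m[6:]+z*.0806
print("err",plankR().T@(tip-sp),"ang",np.degrees(np.arccos(-z@NV)), ctrl.get_obs()["clock"],ctrl.get_obs()["opening"])
E
python3 chk.py
python3 - <<'E'
from h import *
S=snapshot("side");crop(S,"pics/k1.png",280,215,75,75,10)
crop(snapshot("top"),"pics/k2.png",410,190,70,60,10)
o=ctrl.get_obs();z=cur()[:,2];A=cur()
im=cv2.imread("pics/k1.png")
def P(p): return tuple(int(v) for v in (proj(S,o["tool_pos"]+A@np.array(p))[0]-[280,215])*10+4.5)
g=.015
for a,bb in((1,1),(1,-1),(-1,-1),(-1,1)): cv2.line(im,P((a*g,bb*g,.0206)),P((a*g,bb*g,-.0544)),(255,0,255),1)
c=[P((a*g,bb*g,.0206)) for a,bb in((1,1),(1,-1),(-1,-1),(-1,1))]
for i in range(4): cv2.line(im,c[i],c[(i+1)%4],(255,0,255),1)
for u in np.linspace(0,6.3,50): cv2.circle(im,P((.017*np.cos(u),.017*np.sin(u),.0606)),1,(255,255,0),-1)
cv2.imwrite("pics/k1o.png",im)
E
```

```text
clock: 14.1
tool_pos: [0.5405, -0.2055, 0.1365]
orientation: [-163.9, 12.1, -122.8]
force: [-1.4, 0.4, 0.2]
opening: 0.03
[-1.2022  0.021   2.4864] Fn 2.746846512849112 comp mm 5.848132893854606 dM [0.0591 0.1478 0.0218]
err [-0.0003 -0.0001 -0.006 ] ang 0.030390315465978927 15.3 0.02996421757026662
```

View pics/k1o.png

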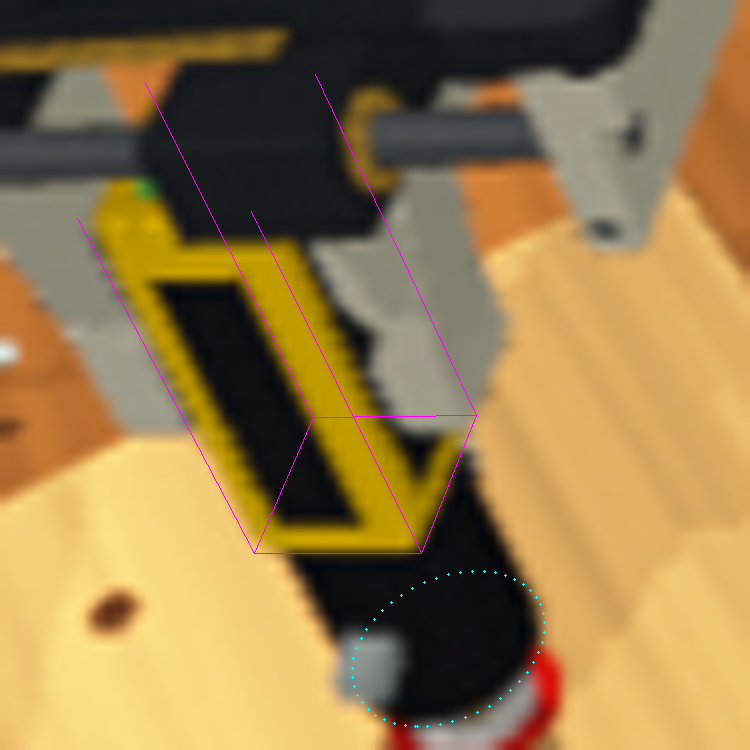

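View pics/k2.png

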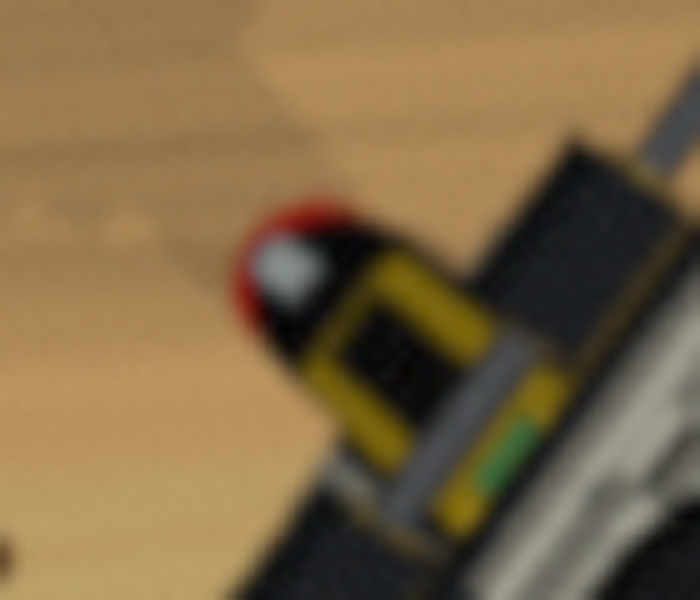

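```bash
sed -i 's/avgF(24)/avgF(50)/' chk.py; python3 chk.py
```

```text
[-1.3053 -0.1218  2.6294] Fn 2.9191572211135175 comp mm 6.34044920318148 dM [0.0511 0.1003 0.0107]
err [-0.0003 -0.0001 -0.0061] ang 0.028218051601039486 17.9 0.029938416786698698
```

Compression is about 6.3 mm from 50 readings and about 6.2 mm pooled over all of them. I add 0.6 mm.

```bash
python3 -m pendant '[[0,0,0.0003,0,0,0,-1],[0,0,0.0006,0,0,0,-1],[0,0,0.0006,0,0,0,-1],[0,0,0.0006,0,0,0,-1]]'; python3 chk.py
python3 - <<'E'
from h import *
S=snapshot("side");cv2.imwrite("pics/l.png",S["image"])
E
```

```text
clock: 18.4
tool_pos: [0.5407, -0.2055, 0.1359]
orientation: [-163.9, 12.1, -122.8]
force: [-1.6, -0.3, 0.1]
opening: 0.0299
[-1.1751  0.1264  2.7934] Fn 3.0239630399568664 comp mm 6.639894399876761 dM [0.048  0.0882 0.0143]
err [-0.0003 -0.0001 -0.0066] ang 0.029694879186180044 20.9 0.029976304907864196
```

View pics/l.png

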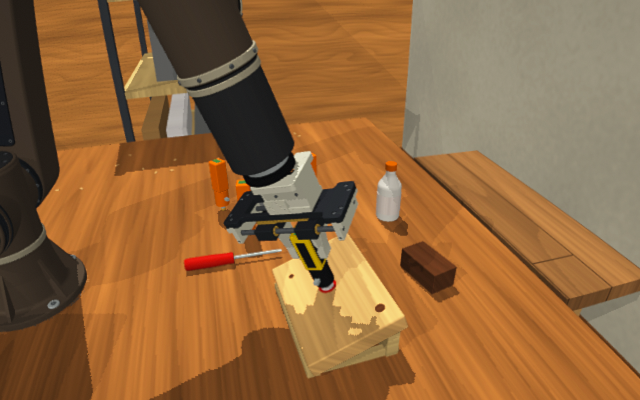

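The picture shows the probe held on the ring at (326,286), leaning with the plank. The bottle, offcut and screwdriver are where they were. I hand in.

```bash
python3 -c "
from plant import ctrl
print(ctrl.close_job(), ctrl.get_obs()['clock'])"
```

```text
the job is handed in; nothing more can be done
the job is handed in; nothing more can be done
```

I turned the yellow probe about 0.95 rad anticlockwise in its dock and lifted it straight out. I then pressed its tip onto the red ring's centre and handed in with the probe still held there, at about 21 s.

- **Position and lean:** From the arm's pose, the tip sits about 0.3 mm from the measured ring centre and within 0.1° of square to my estimate of the plank's face. The camera pictures agree to roughly 1 mm and 1°.
- **Press:** The averaged push was 3.0 N, which means the spring tip is about 6.6 mm in; half way is 7 mm. The estimates disagreed somewhat. The position reading ranged from 6.6 mm with my measured spot height to about 8 mm with the stated 68 mm, and an early force reading pointed to about 7.7 mm. All are well short of bottoming out.
- **Grip and surroundings:** The jaws hold the flat faces of the grip at 30 mm, with no slip seen. In the last side picture the bottle, offcut and screwdriver had not moved. The arm hides part of the orange look-alikes there, but those still in view stand where they were.

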